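# Bearing temperature check in the pump room

## Task

Check the bearing temperature of the pump that carries the round pressure gauge: pick up the infrared thermometer from its tray and hold it with the lens pointing squarely at the centre of that pump's round bearing cap, about 70 mm away, steady for two seconds. Then lay the thermometer gently back in its tray, flat on its side as it was, and let go. Do not touch the pumps, and leave the other things on the table where they are.

Things in the scene. Friction and masses are not known exactly. Their poses are not given: they have to be found in the camera images.
- thermometer: Black pistol-shaped infrared thermometer, 0.24 kg, lying on its side. Barrel x -55 to 55 mm, y -20 to 20 (flat sides), z 0 to 40; 34 mm round nose on to x = 75. Handle, 33 mm high, leaves the rear of the barrel (behind x = -20) towards -y, ending near (-55, -110); a trigger fills the corner to x = -10. Origin: underside of the barrel at mid-length; +x to the lens, z up.
- thermometer_lens (a point): Centre of the lens at the front of the nose: (75, 0, 20) mm in the thermometer's frame, same axes (+x is the line of sight).
- thermometer_grip (a point): Where to grip the barrel, across its 40 mm width (along y), clear of the handle: (12, 0, 20) mm in the thermometer's frame, same axes, near its centre of mass.
- tray: Fixed shallow grey plastic tray, 210 (x) x 250 (y) mm outside, walls 4 mm thick, rim 15 mm above the table, inner floor about 4 mm above the table. Origin: centre of its underside; z up.
- pump_gauge: Fixed pump with motor, 115 x 340 mm, along its own y: blue crankcase (115 x 115, top at 130 mm) at the +y end, finned grey motor (top at 157) at the -y end, brass valve block on the crankcase (top at 164). This one carries a round 60 mm pressure gauge on a stem on the valve block, reaching about 225 mm high. Origin: centre of its underside; z up; +y points out of the face with the bearing cap.
- pump_gauge_cap (a point): Centre of the outer face of the round aluminium bearing cap (56 mm across, standing 18 mm out of the crankcase's end face), 85 mm above the table, on the pump with the gauge. +y of its frame points straight out of the cap, level. The target.
- pump_plain: Fixed pump with motor, 115 x 340 mm, along its own y: blue crankcase (115 x 115, top at 130 mm) at the +y end, finned grey motor (top at 157) at the -y end, brass valve block on the crankcase (top at 164). Same as the other but with a small brass plug (top at 180 mm) instead of a gauge. Origin: centre of its underside; z up; +y points out of the face with the bearing cap.
- pump_plain_cap (a point): Centre of the outer face of the round aluminium bearing cap (56 mm across, standing 18 mm out of the crankcase's end face), 85 mm above the table, on the pump without gauge. +y of its frame points straight out of the cap, level. Not the target.
- bottle: White plastic bottle with black cap, 70 mm across, 190 mm high, standing; origin at the centre of its underside. Leave alone.
- tape: Grey roll of tape lying flat, 90 mm across, 25 mm high; origin at the centre of its underside. Leave alone.
- wrench: Steel wrench lying along its x, 170 mm long, about 15 mm high; origin under its middle. Leave alone.
- filter: White filter cartridge standing, 68 mm across, 85 mm high; origin at the centre of its underside. Leave alone.
- fitting: Small brass pipe fitting lying along its x, 50 mm long, 22 mm high; origin under its middle. Leave alone.
There are look-alikes about, which are no part of the job. Of the things that look like the thermometer, the largest one is meant.

How it is judged:
By the outcome, as a careful person would: the job done as asked, in the order asked, and still so for the second after the job is handed in, with the robot touching nothing.
It also fails if it takes over 58 s, if anything falls off the work surface, if the arm or the gripper's body presses on something with over 40 N, if the wrist force passes 120 N, or if a joint passes its speed limit or range.

## Robot

A 7-joint arm with a two-finger parallel gripper is mounted at the origin on the work surface. World frame = base frame: x ahead of the robot, y to its left, z up, the work surface at z = 0. Lengths are in mm, angles in rad, forces in N, time in s.
With the tool pointing down it reaches from about 350 to 775 mm from the base axis. Payload 3.1 kg.
Tool frame: the origin (TCP) lies at the very end of the fingers, on their centre line; the grasp point (between the pads) lies 19 mm behind it; z points along the fingers, y is the line along which they close (so a half turn about z gives the same grasp; the last joint's range is limited). The gripper opens to 85 mm and grips with 20 to 120 N. Pads are 22 mm wide; open, the fingers measure 114 mm over their backs; the gripper's body (76 mm by 85 mm) begins 54 mm behind the grasp point. The pads swing forward as they close: fully open they stand 13 mm farther back than shut.
Start: joints at [-1.239, 0.311, 0.014, 1.512, -0.004, 1.319, -0.027], TCP at [200.81, 512.048, 231.304] pointing down, gripper open.
Joint ranges: [-2.7, 2.7], [-0.3, 1.91], [-1.27, 1.3], [0.12, 2.57], [-1.44, 4.58], [0.2, 2.03], [-3.05, 3.05]. Speed limits (rad/s): [2.79, 2.79, 3.14, 3.14, 3.14, 3.14, 3.14].

## Interface

Orientations are given as a rotation vector (axis times angle).
In Python, from workcell import robot, cams gives the robot as it stands.
- The arm moves only by the tool play_rows, never from a script. Its argument "targets" is a list of rows, each an object of numbers: "dx", "dy", "dz": the shift along the tool's x, y, z in m; "turn": the turn about the tool's z in degrees; "jaw": the closure, from 0 (fully open) to 1 (shut). A call has 1 to 8 rows; each row is the pose to reach, as a shift and turn from the pose commanded when the call began, along the tool's axes at that moment; what a row does not reach only later rows make up. A row lasts 1/8 s, in which the tool goes at most 62.5 mm and 10.7 degrees, less where a joint would pass 70% of its speed; a pose out of reach is approached as far as the arm can. A call with a gripper value outside its range is refused whole. The fingers move at their own pace and stop on an object; "squeeze" is the grip in N (left out, the last holds). Time passes only in rows, so rows that repeat a pose let the fingers close. It gives the time, the measured TCP pose, the force, the opening and the grip force at its end, in the units of the state.
- robot.state(): the state, without advancing time (a new reading comes with each control period).
- cams.capture(name): name is "scene" or "top"; returns the picture (400x640x3 uint8, red, green, blue); there is no depth.
- cams.calibration(name): a dict with "fov_y" (degrees; the focal length in pixels is half the picture's height over the tangent of half this angle, whatever the lens; pixels are square), "cx", "cy" (the principal point, pixels), "dist" ([k1, k2, p1, p2, k3] as OpenCV has them; the pictures are not rectified), "camera_from_world" (4x4, takes a point from world to camera coordinates). Camera axes: x right, y up, looking along -z (the intrinsics and any distortion apply to the point x, -y, -z); pixel columns grow to the right and rows downward; lengths in mm; the calibration is good to about 2 mm. A picture is of the moment at which its call begins. calibration takes no time and is no camera call.
- robot.sign_off(): hands the job in; it is judged then, once.
The state is a dict: "time": time; "joint_positions": joint angles; "joint_vel": joint speeds; "tau": joint torques, N m; "eef_pos": TCP position; "tcp_rot": TCP orientation; "wrist_force": force on the tool from outside, world axes, zero at the start; "moment": the same for the moment, N m; "gripper_width": finger opening in mm; "grip_force": force on a finger pad.
Only numpy, scipy, OpenCV 4.12 (cv2) and the standard library are available. Lean on these libraries where they do the work, as an engineer would, in place of code of your own. Each camera call takes 0.05 s, during which the arm holds its last target. There are 200 camera calls.

## Working session

There is one attempt and no reset: what is moved stays moved. The work goes in short steps, Python scripts to look and compute and a tool call to move; the robot and the scene stay as the last step left them, time stands still between calls to the robot, and variables do not carry over. Pictures are saved under pics/ and viewed, at most 10 in all, crops included, and the job is handed in when it is done.

Besides the shell and the picture viewer there is one more tool, called after "Request:" as a command line: name --argument value ..., lists and objects as JSON in quotes. play_rows: Moves the arm, as the interface text tells. Its arguments: {"type":"object","properties":{"targets":{"type":"array"},"squeeze":{"type":"number"}},"required":["targets"]}

```bash
mkdir -p pics; python3 - <<'E'
from workcell import robot, cams
import cv2, numpy as np
np.set_printoptions(precision=3,suppress=True)
for n in("scene","top"):
    cv2.imwrite(f"pics/{n}0.png",cams.capture(n)[:,:,::-1]); c=cams.calibration(n); print(n,c)
print(robot.state())
E
```

```text
scene {'fov_y': 50.66832591496387, 'cx': 319.0040684666399, 'cy': 189.65013190163577, 'dist': array([0.017, 0.   , 0.   , 0.   , 0.   ]), 'camera_from_world': array([[   -0.663,     0.749,    -0.002,   389.249],
       [   -0.54 ,    -0.476,     0.694,   205.418],
       [    0.518,     0.461,     0.72 , -1549.09 ],
       [    0.   ,     0.   ,     0.   ,     1.   ]])}
top {'fov_y': 55.15751182524263, 'cx': 324.5834221974647, 'cy': 204.90034671754978, 'dist': array([-0.095,  0.   ,  0.   ,  0.   ,  0.   ]), 'camera_from_world': array([[    0.018,    -1.   ,     0.015,   -64.853],
       [    0.991,     0.02 ,     0.131,  -556.279],
       [   -0.131,     0.013,     0.991, -1162.923],
       [    0.   ,     0.   ,     0.   ,     1.   ]])}
{'time': 0.1, 'joint_positions': array([-1.239,  0.312,  0.014,  1.513, -0.004,  1.319, -0.027]), 'joint_vel': array([ 0.002, -0.002, -0.   , -0.004,  0.   ,  0.001,  0.002]), 'tau': array([  0.001, -38.086,   0.147, -23.124,   0.012,   0.008,  -0.   ]), 'eef_pos': array([200.574, 511.411, 230.306]), 'tcp_rot': array([-0.584, -3.087,  0.003]), 'wrist_force': array([-0.248, -0.306,  0.073]), 'moment': array([-0.053,  0.028,  0.004]), 'grip_force': 0.0, 'gripper_width': 85.5777537859308}
```

View pics/scene0.png

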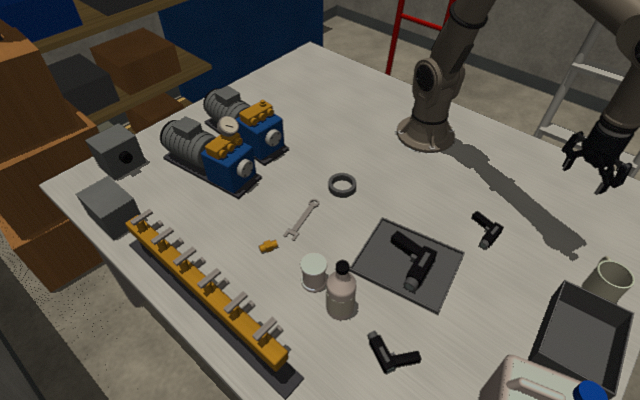

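View pics/top0.png

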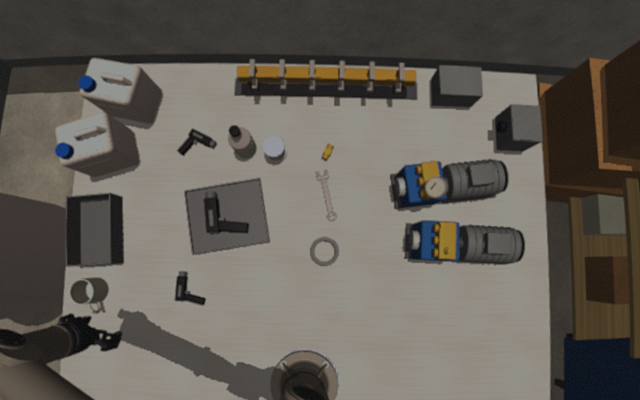

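The scene view shows three pistol shapes at about (412,255) in the tray, (487,228) and (392,352). In the top view they are at (215,213), (187,290) and (197,140). The one in the tray is clearly the largest and is the only one in a tray. The gauge dial is at scene (229,125) and top (435,187), so the gauge pump is the one at top (450,183), farther from the base. The plain pump is at top (465,242). Next I'll confirm with enlarged crops and take first measurements.

```bash
cat > h.py <<'E'
from workcell import robot, cams
import cv2, numpy as np
np.set_printoptions(precision=2,suppress=True)
def K(c):
    f=200/np.tan(np.radians(c["fov_y"]/2)); return np.array([[f,0,c["cx"]],[0,f,c["cy"]],[0,0,1.]])
F=np.diag([1,-1,-1.])
def plane(n,px,z):
    "pixels -> world points on the plane at height z"
    c=cams.calibration(n); T=c["camera_from_world"]; R=T[:3,:3]; o=-R.T@T[:3,3]
    u=cv2.undistortPoints(np.array(px,float).reshape(-1,1,2),K(c),c["dist"])[:,0]
    d=np.c_[u,np.ones(len(u))]@F@R
    return o+d*((z-o[2])/d[:,2])[:,None]
def proj(n,P):
    c=cams.calibration(n); T=F@c["camera_from_world"][:3]
    return cv2.projectPoints(np.array(P,float).reshape(-1,1,3),cv2.Rodrigues(T[:,:3])[0],T[:,3],K(c),c["dist"])[0][:,0]
E
python3 - <<'E'
from h import *
s=cv2.imread("pics/scene0.png");t=cv2.imread("pics/top0.png")
r=lambda im,x,y,w,h,k:cv2.resize(im[y:y+h,x:x+w],None,fx=k,fy=k,interpolation=cv2.INTER_CUBIC)
a=np.vstack([r(s,195,110,100,75,4),r(t,180,172,100,75,4)])
b=np.vstack([r(t,385,155,100,75,4),r(s,350,212,120,90,10/3)])
cv2.imwrite("pics/crop1.png",cv2.convertScaleAbs(np.hstack([a,b]),alpha=1.5))
E
```

```text
(no output)
```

View pics/crop1.png

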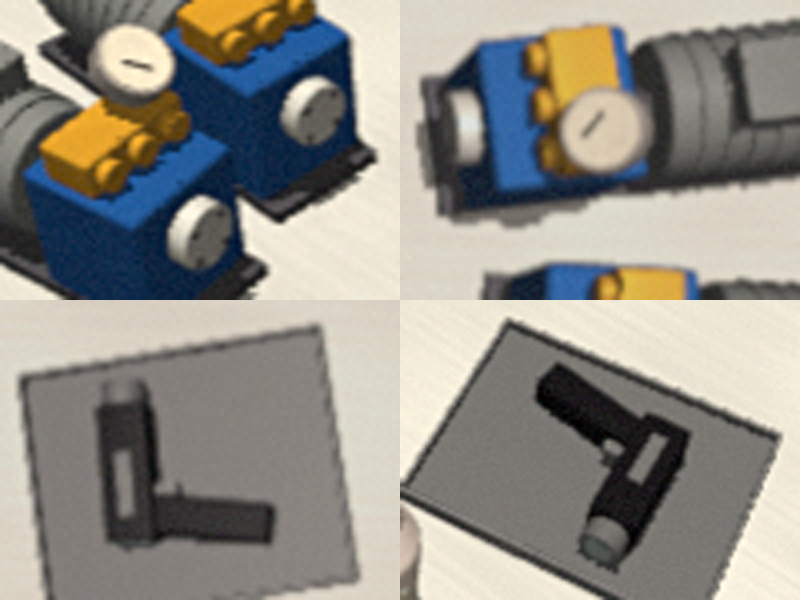

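Crops confirm it: the gauge sits on the front pump's valve block, with its cap face at about scene (247,169). The thermometer in the tray has a grey nose towards +x and its handle to the right. Next, measurements of both.

```bash
python3 - <<'E'
from h import *
s=cv2.imread("pics/scene0.png");t=cv2.imread("pics/top0.png")
for n in("scene","top"):
    T=cams.calibration(n)["camera_from_world"]; print(n,"cam",-T[:3,:3].T@T[:3,3])
# tray: outer outline (grey, between dark and table)
g=cv2.cvtColor(t,cv2.COLOR_BGR2GRAY)
sub=(cv2.GaussianBlur(g,(3,3),0)[165:265,175:285]<120).astype(np.uint8)
n,l,st,_=cv2.connectedComponentsWithStats(sub); k=1+st[1:,4].argmax()
c=cv2.findContours((l==k).astype(np.uint8),cv2.RETR_EXTERNAL,cv2.CHAIN_APPROX_NONE)[0][0]
bx=cv2.boxPoints(cv2.minAreaRect(c))+[175,165]; W=plane("top",bx,15); print("tray",W[:,:2],np.linalg.norm(np.diff(W,axis=0),axis=1),W.mean(0))
# thermometer: grey levels along rows
print(t[197:238:5,198:252,1][:, ::2])
# caps in scene: low saturation within pump front
print("V",s[158:182,234:258].max(2)); 
hsv=cv2.cvtColor(s,cv2.COLOR_BGR2HSV); print("S",hsv[158:182:2,234:258,1])
E
```

```text
scene cam [1171.81  520.67  974.25]
top cam [ 399.97  -38.87 1226.6 ]
tray [[600.69 411.33]
 [647.36 155.14]
 [437.05 113.16]
 [390.78 363.46]] [260.4  214.47 254.54] [518.97 260.77  15.  ]
[[83 83 85 79 54 62 65 52 39 30 80 85 83 83 84 87 86 86 86 86 82 85 87 87
  87 88 88]
 [83 82 84 48 29 30 31 29 33 15 38 83 85 84 85 87 85 85 85 86 87 84 87 88
  89 86 88]
 [85 83 83 57 25 30 31 32 35 23 19 84 85 85 84 84 87 84 84 85 87 87 87 85
  87 89 87]
 [84 83 84 63 28 57 87 64 38 26 12 75 86 88 86 86 85 86 84 88 86 85 86 86
  87 86 88]
 [83 83 84 82 31 45 85 81 35 29 21 73 92 74 86 87 88 85 86 86 87 88 89 87
  86 87 88]
 [83 82 85 84 36 36 81 83 38 36 17 27 32 26 29 36 35 35 38 40 45 50 59 60
  64 81 89]
 [85 84 84 83 46 28 31 32 34 36 22 33 30 31 31 31 34 37 36 31 36 37 35 37
  25 48 89]
 [85 83 82 83 66 48 41 47 43 53 35 56 79 75 75 67 50 50 51 49 45 43 40 39
  30 75 88]
 [85 83 84 83 83 84 85 84 86 87 85 85 86 86 84 85 85 85 86 88 88 88 89 85
  89 87 88]]
V [[106 107 104  95  81  65  44  35  34  38  46  48  45  37  35  38  42  40
   41  38  32  29  29  42]
 [108 102  93  72  49  40  37  3
[... 2806 characters left out ...]
48  93  22  28  27  26  26  29  20  30  23  20  25  32  29  28  32
   20 168 195  14  23  29]
 [229 229  89  23  28  25  27  28  28  26  25  24  25  33  29  28  26   9
  181 255 233  45  19  28]
 [230 255 122   8  28  28  29  27  25  29  30  29  25  24  33  26  10  95
  177 255 255  73  24  29]
 [182 208 222  81  17  32  29  34  24  29  24  16  30  31  34   5 148 217
  193 217 165 100  10  27]
 [218 190 184 206 195 188  87  26  26  30  13  26  11  52 110 255 230 217
  233  64  10  11  28  13]
 [196 217 203 196 176 211 202 255 190 179 151 200 180 242 193 187 209  66
   10  20  19  12  13   9]
 [225 193 187 231 236 209 174 211 203 205 212 222 193 220 109  35  35  21
   13  10   0  12  12  30]]
```

```bash
python3 - <<'E'
from h import *
s=cv2.imread("pics/scene0.png");t=cv2.imread("pics/top0.png")
V=s.max(2).astype(float);S=cv2.cvtColor(s,cv2.COLOR_BGR2HSV)[:,:,1]
pts=[]
for y in range(161,176):
    m=np.where(S[y,237:255]<70)[0]+237; x1=m[np.r_[True,np.diff(m)==1].cumprod()==1].max()
    pts.append((x1+.3,y))
    row=V[y,237:250]; p=row.argmax(); th=(row[p]+62)/2
    k=p+np.where(row[p:]<th)[0][0]
    if y<173: pts.append((237+k-(th-row[k])/(row[k-1]-row[k]),y))
e=cv2.fitEllipse(np.array(pts,np.float32)); print("cap ell",e,"z85",plane("scene",[e[0]],85))
C=plane("scene",[e[0]],85)[0]
for n,p in(("scene",[(228.3,168),(252.5,148.8)]),("top",[(405,165.5),(408.75,202)])):
    w=plane(n,p,130); d=w[1]-w[0]; print(n,"front edge",w[:,:2],np.linalg.norm(d),"normal yaw",np.degrees(np.arctan2(d[1],d[0])))
# pump axis from low-sat/blue whole body in top: print projected cap
print("cap in top",proj("top",[C]))
# thermometer left edge (top z=44), right dark edge (z=4)
g=t[:,:,1].astype(float); L=[];R=[]
for y in range(201,229):
    x=np.where(g[y,198:212]<57)[0][0]+198; L.append((x-(57-g[y,x])/(g[y,x-1]-g[y,x]),y))
    if y<213:
        x=np.where(g[y,212:228]<50)[0].max()+212; R.append((x+(50-g[y,x])/(g[y,x+1]-g[y,x]),y))
for P,z in((L,44),(R,4)):
    w=plane("top",P,z)[:,:2]; vx,vy,x0,y0=cv2.fitLine(w.astype(np.float32),cv2.DIST_HUBER,0,.01,.01)[:,0]
    if vx<0: vx,vy=-vx,-vy
    print("edge",z,x0,y0,np.degrees(np.arctan2(vy,vx)),"y@x=540",y0+(540-x0)*vy/vx)
col=g[185:245,207:216].mean(1); print("col",col[:20],col[40:58])
print("lens guess",plane("scene",[(409.4,285.5)],24))
lab=[(x,y) for y in range(205,226) for x in range(206,217) if g[y,x]>60]; rr=cv2.minAreaRect(np.array(lab,np.float32)); 
w=plane("top",cv2.boxPoints(rr),44); print("label",w[:,:2],w.mean(0))
E
```

```text
cap ell ((246.6784210205078, 169.14991760253906), (9.416257858276367, 18.71019172668457), 24.902565002441406) z85 [[ 613.24 -272.86   85.  ]]
scene front edge [[ 673.68 -276.6 ]
 [ 568.95 -287.5 ]] 105.28997989849529 normal yaw -174.05550027776877
top front edge [[ 667.39 -288.19]
 [ 558.69 -298.01]] 109.14094363770866 normal yaw -174.84035622456284
cap in top [[396.96 186.15]]
edge 44 518.7109 319.90344 7.8388934 y@x=540 322.8344
edge 4 549.6219 287.0804 7.178189 y@x=540 285.86862
col [121.22  90.78  69.33  73.78  82.56  83.33  77.89  71.56  67.89  70.44
  70.33  66.78  52.44  34.67  29.56  30.11  31.    30.44  31.56  32.33] [49.44 38.22 31.56 31.56 32.22 29.22 31.33 45.89 58.33 75.   83.33 84.78
 84.78 84.67 84.44 84.33 84.11 84.22]
lens guess [[590.15 311.43  24.  ]]
label [[532.85 308.91]
 [533.96 297.59]
 [486.71 291.31]
 [485.59 302.57]] [509.78 300.09  44.  ]
```

```bash
python3 - <<'E'
from h import *
from scipy.spatial.transform import Rotation as Ro
s=cv2.imread("pics/scene0.png");t=cv2.imread("pics/top0.png")
def line(n,P,z):
    w=plane(n,P,z)[:,:2]; vx,vy,x0,y0=cv2.fitLine(w.astype(np.float32),cv2.DIST_HUBER,0,.01,.01)[:,0]
    r=np.abs((w-[x0,y0])@[-vy,vx]); return np.array([x0,y0]),np.degrees(np.arctan2(vy,vx)),r.mean(),len(P)
# scene: brightness step between crankcase top (bright blue) and front face (dark blue)
b=s[:,:,0].astype(float); print(b[146:172:3,224:258])
P=[]
for x in range(231,251):
    ys=np.arange(146,172); d=np.diff(cv2.GaussianBlur(b,(3,3),0)[146:172,x]); k=d.argmin(); P.append((x,146.5+k))
print("scene front top edge",line("scene",P,130),P[::4])
b2=t[:,:,0].astype(float); print(t[170:204:3,396:416,0])
# rear end and motor axis: pump-body silhouette right end in top
print("rear edge of barrel", plane("top",[(211.5,232.9)],4))
st=robot.state(); R=Ro.from_rotvec(st["tcp_rot"]).as_matrix(); print(st["eef_pos"],"\n",R)
print("grip shift tool", R.T@(np.array([527.7,302.8,150])-st["eef_pos"]))
E
```

```text
[[ 17.  10.   2.  23.  29.  30.  17.  12.  11.  10.  17.  37.  48.  45.
   44.  46.  82. 103. 106. 107. 106. 107. 105. 106. 106. 105. 101.  79.
   52.  45.  49.  50.  48.  49.]
 [ 12.   7.   4.  10.  15.   7.  11.   9.   9.  30.  83. 101. 106. 109.
  108. 108. 105. 107. 106. 107. 104. 107. 107. 103.  93.  77.  55.  40.
   39.  44.  49.  50.  49.  50.]
 [ 10.  13.   9.  24.  38.  49.  46.  46.  48.  55.  90. 108. 107. 107.
  106. 105. 107. 107. 107. 104.  97.  84.  66.  46.  38.  39.  38.  41.
   39.  44.  48.  51.  49.  48.]
 [ 12.  18.  45.  90. 112. 110. 108. 109. 108. 107. 105. 106. 107. 108.
  107.  87.  84.  90.  76.  55.  41.  36.  39.  41.  38.  42.  38.  39.
   41.  38.  42.  47.  51.  47.]
 [ 49.  56.  87. 103. 107. 109. 106. 107. 106. 106. 106. 107. 104.  95.
   81.  65.  44.  35.  34.  38.  46.  48.  45.  37.  35.  38.  42.  40.
   41.  38.  32.  25.  29.  42.]
 [108. 108. 107. 106. 105. 107. 104. 105. 106.  97.  86.  74.  54.  41.
   35.  37.  56. 112. 145. 148. 142. 141. 138. 119.  95.  68.  55.  47.
   37.  41.  76. 127. 143. 110.]
 [103. 106. 108. 110. 108. 103.  92.  
[... 1240 characters left out ...]
1 110
  111 108]
 [ 42  41  48  82 122 133 134 131 117  74  43  63  87 102 111 112 110 109
  110 111]
 [ 37  35  43  72 102 111 112 111 107  80  45  55  83 104 111 110 110 110
  111 112]
 [ 32  38  44  60  74  80  78  77  66  44  32  38  67  97 110 113 110 111
  112 113]
 [ 33  29  37  32  33  30  31  32  31  30  28  37  58  87 103 112 112 112
  112 112]
 [ 32  33  30  32  33  29  36  34  35  35  34  33  48  73  99 111 111 109
  110 107]
 [ 62  56  39  29  30  32  31  32  29  34  33  36  30  36  43  44  40  40
   41  37]]
rear edge of barrel [[463.91 306.2    4.  ]]
[200.57 511.41 230.31] 
 [[-0.93  0.37 -0.  ]
 [ 0.37  0.93 -0.  ]
 [-0.   -0.   -1.  ]]
grip shift tool [-380.7  -74.6   80.5]
```

```bash
python3 - <<'E'
from h import *
def line(n,P,z):
    w=plane(n,P,z)[:,:2]; vx,vy,x0,y0=cv2.fitLine(w.astype(np.float32),cv2.DIST_HUBER,0,.01,.01)[:,0]
    print(n,x0,y0,np.degrees(np.arctan(vy/vx)),"rms",np.std((w-[x0,y0])@[-vy,vx]),"y@613",y0+(613-x0)*vy/vx)
line("top",list(zip([404.6,405.1,405.5,406.1,406.5,406.9,407.5,407.7,408.3,408.6,409.07],range(170,201,3))),130)
line("scene",list(zip([249.2,245.7,242.2,238.6,235.1,231.1],range(149,165,3))),130)
# cap rim ends in top: width centre at z~113 (rim top) and the motor axis
t=cv2.imread("pics/top0.png"); b=t[:,:,0].astype(float)
for x in(399,400,401,402,403):
    c=b[172:204,x]; i=np.where(c>70)[0]; print(x,i.min()+172,i.max()+172)
# motor silhouette upper and lower edges
g=t[:,:,1].astype(float)
for y in (160,): pass
print(g[155:175,460:500:8].T); print(g[190:212,460:500:8].T)
E
```

```text
top 608.153 -293.20914 7.7616773 rms 0.22114295409518653 y@613 -292.5485
scene 616.7122 -288.63428 7.6946096 rms 0.3305773753419148 y@613 -289.13583
399 178 191
400 178 194
401 178 194
402 178 194
403 179 194
[[141. 143. 142. 143. 142. 144. 137.  94.  51.  58.  70.  75.  79.  82.
   82.  83.  83.  80.  79.  77.]
 [144. 144. 143. 145. 145. 143. 129.  86.  54.  57.  64.  53.  37.  30.
   29.  25.  28.  28.  28.  31.]
 [142. 142. 145. 145. 140. 107.  69.  59.  60.  64.  86.  92.  91.  90.
   90.  91.  90.  91.  91.  91.]
 [140. 141. 143. 140. 111.  67.  52.  61.  64.  83.  90.  88.  89.  90.
   87.  90.  92.  89.  90.  91.]
 [140. 140. 140. 137. 106.  63.  55.  67.  74.  75.  81.  86.  85.  86.
   85.  85.  88.  86.  87.  86.]]
[[ 63.  60.  57.  59.  55.  54.  51.  45.  36.  25.  31.  61. 102. 133.
  143. 142. 143. 140. 142. 141. 140. 139.]
 [ 71.  66.  64.  61.  57.  50.  42.  36.  32.  32.  66. 115. 141. 143.
  140. 142. 142. 139. 138. 140. 139. 139.]
 [ 68.  67.  61.  58.  48.  40.  33.  36.  32.  50.  79. 118. 140. 142.
  143. 140. 141. 140. 140. 141. 140. 140.]
 [ 61.  60.  53.  47.  42.  38.  30.  31.  56. 100. 131. 141. 142. 142.
  142. 143. 141. 141. 144. 143. 142. 140.]
 [ 59.  58.  55.  46.  37.  39.  49.  80. 121. 140. 142. 142. 143. 145.
  144. 145. 144. 142. 146. 145. 143. 140.]]
```

Request:
play_rows --targets '[{"dx": -0.05, "dy": -0.01, "dz": 0.0, "turn": -4, "jaw": 0}, {"dx": -0.11, "dy": -0.025, "dz": 0.0, "turn": -10, "jaw": 0}, {"dx": -0.17, "dy": -0.035, "dz": 0.0, "turn": -16, "jaw": 0}, {"dx": -0.23, "dy": -0.045, "dz": 0.0, "turn": -22, "jaw": 0}, {"dx": -0.29, "dy": -0.055, "dz": 0.02, "turn": -28, "jaw": 0}, {"dx": -0.35, "dy": -0.068, "dz": 0.04, "turn": -29, "jaw": 0.15}, {"dx": -0.382, "dy": -0.074, "dz": 0.05, "turn": -29, "jaw": 0.15}, {"dx": -0.382, "dy": -0.074, "dz": 0.06, "turn": -29, "jaw": 0.15}]'

```text
time: 1.1
eef_pos: [532.4, 299.0, 169.8]
tcp_rot: [-0.196, 3.135, -0.006]
wrist_force: [-0.6, -0.2, 0.1]
gripper_width: 72.3
grip_force: 0.0
```

Both views give the same pump yaw of 7.7°, and the cap at (613, -273, 85) agrees with the crankcase front plane plus 18 mm. The thermometer's grip point is at about (529, 303), yaw 7.5°.

Request:
play_rows --targets '[{"dx": 0.003, "dy": 0.004, "dz": 0.03, "turn": 0, "jaw": 0.15}, {"dx": 0.003, "dy": 0.004, "dz": 0.06, "turn": 0, "jaw": 0.15}, {"dx": 0.003, "dy": 0.004, "dz": 0.09, "turn": 0, "jaw": 0.15}, {"dx": 0.003, "dy": 0.004, "dz": 0.1, "turn": 0, "jaw": 0.15}, {"dx": 0.003, "dy": 0.004, "dz": 0.1, "turn": 0, "jaw": 0.15}]'

```text
time: 1.72
eef_pos: [524.9, 307.9, 70.9]
tcp_rot: [0.21, -3.133, 0.0]
wrist_force: [0.4, 0.2, 0.9]
gripper_width: 72.6
grip_force: 0.0
```

```bash
python3 - <<'E'
from h import *
t=cams.capture("top")[:,:,::-1];s=cams.capture("scene")[:,:,::-1]
r=lambda im,x,y,w,h,k:cv2.resize(im[y:y+h,x:x+w],None,fx=k,fy=k,interpolation=cv2.INTER_CUBIC)
cv2.imwrite("pics/pre.png",cv2.convertScaleAbs(np.hstack([r(t,170,160,100,100,4),r(s,350,190,100,100,4)]),alpha=1.5))
print(robot.state()["eef_pos"],robot.state()["tcp_rot"])
E
```

```text
[526.55 308.21  72.66] [-0.21  3.13  0.  ]
```

View pics/pre.png

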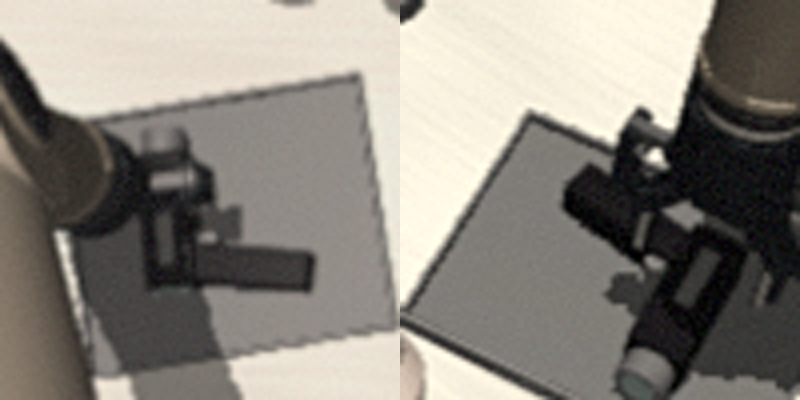

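The crops show the open fingers above the barrel, between handle and nose. The TCP is about 4 mm off because my last correction was made from a reading that hadn't settled. I'll undo it, descend and grip.

Request:
play_rows --targets '[{"dx": -0.003, "dy": -0.0045, "dz": 0.0, "turn": 0, "jaw": 0.15}, {"dx": -0.003, "dy": -0.0045, "dz": 0.02, "turn": 0, "jaw": 0.15}, {"dx": -0.003, "dy": -0.0045, "dz": 0.04, "turn": 0, "jaw": 0.15}, {"dx": -0.003, "dy": -0.0045, "dz": 0.053, "turn": 0, "jaw": 0.15}, {"dx": -0.003, "dy": -0.0045, "dz": 0.06, "turn": 0, "jaw": 0.15}, {"dx": -0.003, "dy": -0.0045, "dz": 0.063, "turn": 0, "jaw": 0.15}, {"dx": -0.003, "dy": -0.0045, "dz": 0.063, "turn": 0, "jaw": 0.15}, {"dx": -0.003, "dy": -0.0045, "dz": 0.063, "turn": 0, "jaw": 0.15}]'

```text
time: 2.82
eef_pos: [530.0, 303.5, 8.9]
tcp_rot: [-0.208, 3.134, 0.001]
wrist_force: [-0.1, 0.3, 0.5]
gripper_width: 72.4
grip_force: 0.0
```

Request:
play_rows --targets '[{"jaw": 0.3}, {"jaw": 0.4}, {"jaw": 0.5}, {"jaw": 0.6}, {"jaw": 0.8}, {"jaw": 0.8}, {"jaw": 0.8}, {"jaw": 0.8}]' --squeeze 40

```text
schema error: expected keys dx, dy, dz, turn, jaw
```

Request:
play_rows --targets '[{"dx": 0, "dy": 0, "dz": 0, "turn": 0, "jaw": 0.3}, {"dx": 0, "dy": 0, "dz": 0, "turn": 0, "jaw": 0.4}, {"dx": 0, "dy": 0, "dz": 0, "turn": 0, "jaw": 0.5}, {"dx": 0, "dy": 0, "dz": 0, "turn": 0, "jaw": 0.6}, {"dx": 0, "dy": 0, "dz": 0, "turn": 0, "jaw": 0.8}, {"dx": 0, "dy": 0, "dz": 0, "turn": 0, "jaw": 0.8}, {"dx": 0, "dy": 0, "dz": 0, "turn": 0, "jaw": 0.8}, {"dx": 0, "dy": 0, "dz": 0, "turn": 0, "jaw": 0.8}]' --squeeze 40

```text
time: 3.82
eef_pos: [529.7, 303.5, 8.5]
tcp_rot: [-0.208, 3.134, 0.001]
wrist_force: [0.2, 0.7, 1.4]
gripper_width: 39.5
grip_force: 41.4
```

Gripped at 39.5 mm opening and 41 N. Lifting now.

Request:
play_rows --targets '[{"dx": 0, "dy": 0, "dz": -0.004, "turn": 0, "jaw": 0.8}, {"dx": 0, "dy": 0, "dz": -0.015, "turn": 0, "jaw": 0.8}, {"dx": 0, "dy": 0, "dz": -0.035, "turn": 0, "jaw": 0.8}, {"dx": 0, "dy": 0, "dz": -0.06, "turn": 0, "jaw": 0.8}, {"dx": 0, "dy": 0, "dz": -0.085, "turn": 0, "jaw": 0.8}, {"dx": 0, "dy": 0, "dz": -0.107, "turn": 0, "jaw": 0.8}, {"dx": 0, "dy": 0, "dz": -0.118, "turn": 0, "jaw": 0.8}, {"dx": 0, "dy": 0, "dz": -0.12, "turn": 0, "jaw": 0.8}]'

```text
time: 4.82
eef_pos: [529.8, 303.2, 129.0]
tcp_rot: [-0.208, 3.134, 0.001]
wrist_force: [-0.4, -0.0, -2.9]
gripper_width: 39.6
grip_force: 41.0
```

Request:
play_rows --targets '[{"dx": 0, "dy": -0.012, "dz": 0, "turn": 3, "jaw": 0.8}, {"dx": -0.001, "dy": -0.037, "dz": 0, "turn": 9, "jaw": 0.8}, {"dx": -0.001, "dy": -0.069, "dz": 0, "turn": 15, "jaw": 0.8}, {"dx": -0.002, "dy": -0.101, "dz": 0, "turn": 21, "jaw": 0.8}, {"dx": -0.002, "dy": -0.133, "dz": 0, "turn": 27, "jaw": 0.8}, {"dx": -0.003, "dy": -0.165, "dz": 0, "turn": 33, "jaw": 0.8}, {"dx": -0.003, "dy": -0.197, "dz": 0, "turn": 39, "jaw": 0.8}, {"dx": -0.003, "dy": -0.225, "dz": 0, "turn": 45, "jaw": 0.8}]'

```text
time: 5.82
eef_pos: [561.7, 77.7, 127.7]
tcp_rot: [-1.018, -2.971, 0.002]
wrist_force: [-0.1, 0.3, -2.2]
gripper_width: 39.6
grip_force: 41.1
```

Request:
play_rows --targets '[{"dx": -0.023, "dy": -0.022, "dz": 0, "turn": 7, "jaw": 0.8}, {"dx": -0.046, "dy": -0.044, "dz": 0, "turn": 14, "jaw": 0.8}, {"dx": -0.069, "dy": -0.066, "dz": 0, "turn": 21, "jaw": 0.8}, {"dx": -0.092, "dy": -0.088, "dz": 0, "turn": 28, "jaw": 0.8}, {"dx": -0.113, "dy": -0.11, "dz": 0, "turn": 35, "jaw": 0.8}, {"dx": -0.133, "dy": -0.13, "dz": 0, "turn": 40, "jaw": 0.8}, {"dx": -0.15, "dy": -0.146, "dz": 0, "turn": 44, "jaw": 0.8}, {"dx": -0.155, "dy": -0.15, "dz": 0, "turn": 45, "jaw": 0.8}]'

```text
time: 6.82
eef_pos: [593.9, -135.5, 128.2]
tcp_rot: [2.075, 2.358, -0.002]
wrist_force: [-0.0, -0.1, -1.9]
gripper_width: 39.7
grip_force: 41.1
```

Request:
play_rows --targets '[{"dx": 0, "dy": 0, "dz": 0, "turn": 0, "jaw": 0.8}, {"dx": 0, "dy": 0, "dz": 0, "turn": 0, "jaw": 0.8}, {"dx": 0, "dy": 0, "dz": 0, "turn": 0, "jaw": 0.8}]'

```text
time: 7.2
eef_pos: [594.4, -131.1, 128.3]
tcp_rot: [-2.066, -2.365, -0.001]
wrist_force: [-0.1, -0.0, -1.3]
gripper_width: 39.6
grip_force: 41.1
```

```bash
python3 - <<'E'
from h import *
t=cams.capture("top")[:,:,::-1];s=cams.capture("scene")[:,:,::-1]
cv2.imwrite("pics/t2.png",t);cv2.imwrite("pics/s2.png",s)
r=lambda im,x,y,w,h,k:cv2.resize(im[y:y+h,x:x+w],None,fx=k,fy=k,interpolation=cv2.INTER_CUBIC)
cv2.imwrite("pics/mid.png",cv2.convertScaleAbs(np.hstack([r(t,330,150,120,120,10/3),r(s,220,90,120,120,10/3)]),alpha=1.5))
st=robot.state();print(st["eef_pos"],st["tcp_rot"],st["joint_positions"],st["wrist_force"],st["gripper_width"])
E
```

```text
[ 594.28 -131.74  128.34] [-2.07 -2.36 -0.  ] [-0.18  0.54  0.55  1.51 -0.3   1.17  0.56] [ 0.12  0.48 -2.74] 39.13047236676401
```

View pics/mid.png

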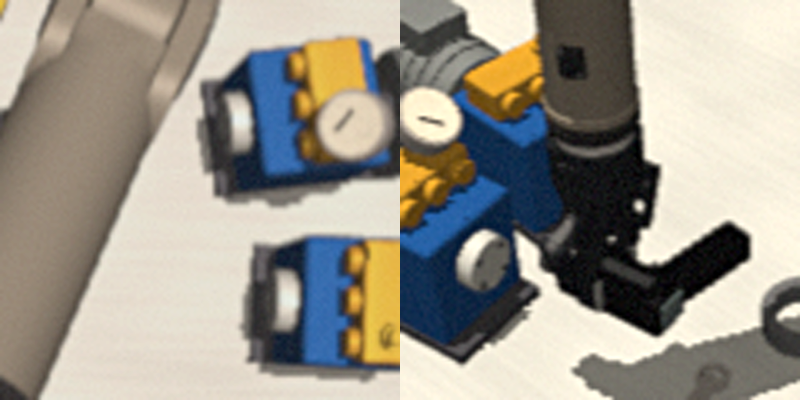

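The left crop is hidden by the arm. In the right crop the thermometer is held level with its nose towards the gauge pump's cap, behind the hand. The yaw matches (barrel -82.3°), so I'll go down 59 mm and forward 10.5 mm.

Request:
play_rows --targets '[{"dx": -0.002, "dy": 0, "dz": 0.008, "turn": 0, "jaw": 0.8}, {"dx": -0.004, "dy": 0, "dz": 0.02, "turn": 0, "jaw": 0.8}, {"dx": -0.006, "dy": 0, "dz": 0.034, "turn": 0, "jaw": 0.8}, {"dx": -0.008, "dy": 0, "dz": 0.047, "turn": 0, "jaw": 0.8}, {"dx": -0.01, "dy": 0, "dz": 0.056, "turn": 0, "jaw": 0.8}, {"dx": -0.0105, "dy": 0, "dz": 0.059, "turn": 0, "jaw": 0.8}, {"dx": -0.0105, "dy": 0, "dz": 0.059, "turn": 0, "jaw": 0.8}, {"dx": -0.0105, "dy": 0, "dz": 0.059, "turn": 0, "jaw": 0.8}]'

```text
time: 8.3
eef_pos: [596.1, -143.2, 69.9]
tcp_rot: [2.069, 2.363, 0.001]
wrist_force: [-0.1, 0.2, -2.1]
gripper_width: 40.0
grip_force: 41.1
```

```bash
python3 - <<'E'
from h import *
from scipy.spatial.transform import Rotation as Ro
s=cams.capture("scene")[:,:,::-1]
st=robot.state();p=st["eef_pos"];R=Ro.from_rotvec(st["tcp_rot"]).as_matrix();print(p,R,st["gripper_width"])
f=-R[:,0]; o=p-12*f; o[2]=p[2]-4.5; y=R[:,1]   # thermometer frame guess
lens=o+75*f+[0,0,20]; n=np.array([-np.sin(np.radians(7.7)),np.cos(np.radians(7.7)),0]); d=lens-[613.2,-272.9,85]
print("lens",lens,"dist",d@n,"off",d-n*(d@n),"angle",np.degrees(np.arccos(-f@n)))
k=6;x0,y0=235,125
im=cv2.convertScaleAbs(cv2.resize(s[y0:y0+90,x0:x0+110],None,fx=k,fy=k,interpolation=cv2.INTER_CUBIC),alpha=1.6)
pts=[o+a*f+b*y+[0,0,z] for a,b,z in((-55,-20,40),(-55,20,40),(-55,20,0),(-55,-20,0),(55,20,40),(75,0,20))]
for q in proj("scene",pts): cv2.circle(im,tuple(((q+.5-[x0,y0])*k).astype(int)),3,(0,0,255),-1)
cv2.imwrite("pics/hold.png",im)
E
```

```text
[ 596.07 -143.14   69.93] [[-0.13  0.99  0.  ]
 [ 0.99  0.13 -0.  ]
 [-0.    0.   -1.  ]] 39.724667334283794
lens [ 604.4  -205.58   85.45] dist 67.88876418720636 off [0.3  0.04 0.45] angle 0.09832647520319382
```

View pics/hold.png

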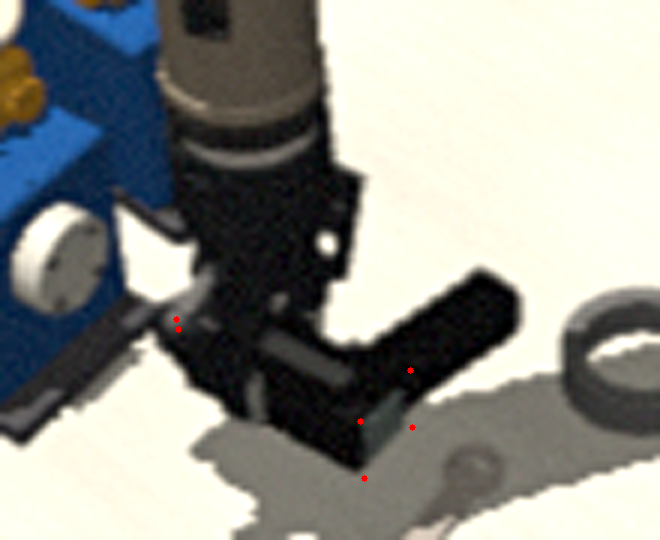

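The held thermometer's rear corners lie within about 2 px of where the pose predicts (crop (360,421) and (364,478)). The estimated lens position is 68 mm from the cap, less than 1 mm off axis and 0.1° off square. I'll back off 2 mm and hold.

Request:
play_rows --targets '[{"dx": 0.002, "dy": 0, "dz": 0, "turn": 0, "jaw": 0.8}, {"dx": 0.002, "dy": 0, "dz": 0, "turn": 0, "jaw": 0.8}, {"dx": 0.002, "dy": 0, "dz": 0, "turn": 0, "jaw": 0.8}, {"dx": 0.002, "dy": 0, "dz": 0, "turn": 0, "jaw": 0.8}, {"dx": 0.002, "dy": 0, "dz": 0, "turn": 0, "jaw": 0.8}, {"dx": 0.002, "dy": 0, "dz": 0, "turn": 0, "jaw": 0.8}, {"dx": 0.002, "dy": 0, "dz": 0, "turn": 0, "jaw": 0.8}, {"dx": 0.002, "dy": 0, "dz": 0, "turn": 0, "jaw": 0.8}]'

```text
time: 9.35
eef_pos: [595.3, -141.2, 69.3]
tcp_rot: [-2.07, -2.363, 0.0]
wrist_force: [-0.4, -0.1, -3.1]
gripper_width: 39.2
grip_force: 41.1
```

Request:
play_rows --targets '[{"dx": 0, "dy": 0, "dz": 0, "turn": 0, "jaw": 0.8}, {"dx": 0, "dy": 0, "dz": 0, "turn": 0, "jaw": 0.8}, {"dx": 0, "dy": 0, "dz": 0, "turn": 0, "jaw": 0.8}, {"dx": 0, "dy": 0, "dz": 0, "turn": 0, "jaw": 0.8}, {"dx": 0, "dy": 0, "dz": 0, "turn": 0, "jaw": 0.8}, {"dx": 0, "dy": 0, "dz": 0, "turn": 0, "jaw": 0.8}, {"dx": 0, "dy": 0, "dz": 0, "turn": 0, "jaw": 0.8}, {"dx": 0, "dy": 0, "dz": 0, "turn": 0, "jaw": 0.8}]'

```text
time: 10.35
eef_pos: [595.3, -141.2, 69.3]
tcp_rot: [2.07, 2.364, 0.0]
wrist_force: [-0.7, -0.2, -2.2]
gripper_width: 39.6
grip_force: 41.1
```

Request:
play_rows --targets '[{"dx": 0, "dy": 0, "dz": 0, "turn": 0, "jaw": 0.8}, {"dx": 0, "dy": 0, "dz": 0, "turn": 0, "jaw": 0.8}, {"dx": 0, "dy": 0, "dz": 0, "turn": 0, "jaw": 0.8}, {"dx": 0, "dy": 0, "dz": 0, "turn": 0, "jaw": 0.8}, {"dx": 0, "dy": 0, "dz": 0, "turn": 0, "jaw": 0.8}, {"dx": 0, "dy": 0, "dz": 0, "turn": 0, "jaw": 0.8}, {"dx": 0, "dy": 0, "dz": 0, "turn": 0, "jaw": 0.8}, {"dx": 0, "dy": 0, "dz": 0, "turn": 0, "jaw": 0.8}]'

```text
time: 11.35
eef_pos: [595.3, -141.2, 69.3]
tcp_rot: [2.07, 2.363, -0.0]
wrist_force: [0.9, -0.0, -2.6]
gripper_width: 39.4
grip_force: 41.1
```

Request:
play_rows --targets '[{"dx": 0, "dy": 0, "dz": 0, "turn": 0, "jaw": 0.8}, {"dx": 0, "dy": 0, "dz": 0, "turn": 0, "jaw": 0.8}, {"dx": 0, "dy": 0, "dz": 0, "turn": 0, "jaw": 0.8}, {"dx": 0, "dy": 0, "dz": 0, "turn": 0, "jaw": 0.8}]'

```text
time: 11.85
eef_pos: [595.3, -141.2, 69.3]
tcp_rot: [2.07, 2.364, 0.0]
wrist_force: [0.0, 0.2, -2.3]
gripper_width: 39.6
grip_force: 41.1
```

Held steady for over 3 s. Returning along the same path.

Request:
play_rows --targets '[{"dx": 0.002, "dy": 0, "dz": -0.006, "turn": 0, "jaw": 0.8}, {"dx": 0.004, "dy": 0, "dz": -0.02, "turn": 0, "jaw": 0.8}, {"dx": 0.006, "dy": 0, "dz": -0.038, "turn": 0, "jaw": 0.8}, {"dx": 0.008, "dy": 0, "dz": -0.053, "turn": 0, "jaw": 0.8}, {"dx": 0.0085, "dy": 0, "dz": -0.059, "turn": 0, "jaw": 0.8}]'

```text
time: 12.48
eef_pos: [595.2, -132.8, 130.4]
tcp_rot: [2.067, 2.362, 0.003]
wrist_force: [0.1, 0.7, -2.2]
gripper_width: 39.6
grip_force: 41.1
```

Request:
play_rows --targets '[{"dx": 0.012, "dy": 0, "dz": 0, "turn": -3, "jaw": 0.8}, {"dx": 0.037, "dy": -0.001, "dz": 0, "turn": -9, "jaw": 0.8}, {"dx": 0.067, "dy": -0.001, "dz": 0, "turn": -15, "jaw": 0.8}, {"dx": 0.098, "dy": -0.002, "dz": 0, "turn": -21, "jaw": 0.8}, {"dx": 0.129, "dy": -0.002, "dz": 0, "turn": -27, "jaw": 0.8}, {"dx": 0.16, "dy": -0.003, "dz": 0, "turn": -33, "jaw": 0.8}, {"dx": 0.19, "dy": -0.003, "dz": 0, "turn": -39, "jaw": 0.8}, {"dx": 0.2157, "dy": -0.0035, "dz": 0, "turn": -45, "jaw": 0.8}]'

```text
time: 13.48
eef_pos: [561.2, 83.2, 127.8]
tcp_rot: [-0.996, -2.978, -0.0]
wrist_force: [0.6, 0.7, -1.9]
gripper_width: 39.2
grip_force: 41.1
```

Request:
play_rows --targets '[{"dx": 0.022, "dy": 0.022, "dz": 0, "turn": -7, "jaw": 0.8}, {"dx": 0.046, "dy": 0.045, "dz": 0, "turn": -14, "jaw": 0.8}, {"dx": 0.07, "dy": 0.068, "dz": 0, "turn": -21, "jaw": 0.8}, {"dx": 0.094, "dy": 0.091, "dz": 0, "turn": -28, "jaw": 0.8}, {"dx": 0.117, "dy": 0.114, "dz": 0, "turn": -35, "jaw": 0.8}, {"dx": 0.138, "dy": 0.135, "dz": 0, "turn": -40, "jaw": 0.8}, {"dx": 0.155, "dy": 0.151, "dz": 0, "turn": -44, "jaw": 0.8}, {"dx": 0.1612, "dy": 0.157, "dz": 0, "turn": -45, "jaw": 0.8}]'

```text
time: 14.48
eef_pos: [528.6, 305.5, 128.0]
tcp_rot: [0.214, -3.134, -0.001]
wrist_force: [0.2, -0.3, -1.4]
gripper_width: 39.6
grip_force: 41.1
```

Request:
play_rows --targets '[{"dx": 0, "dy": 0, "dz": 0, "turn": 0, "jaw": 0.8}, {"dx": 0, "dy": 0, "dz": 0, "turn": 0, "jaw": 0.8}, {"dx": 0, "dy": 0, "dz": 0, "turn": 0, "jaw": 0.8}, {"dx": 0, "dy": 0, "dz": 0, "turn": 0, "jaw": 0.8}]'

```text
time: 14.98
eef_pos: [529.9, 302.4, 128.4]
tcp_rot: [-0.206, 3.135, -0.0]
wrist_force: [0.4, -0.3, -1.7]
gripper_width: 39.8
grip_force: 41.1
```

Back above the original spot; lowering gently.

Request:
play_rows --targets '[{"dx": 0, "dy": 0, "dz": 0.015, "turn": 0, "jaw": 0.8}, {"dx": 0, "dy": 0, "dz": 0.035, "turn": 0, "jaw": 0.8}, {"dx": 0, "dy": 0, "dz": 0.055, "turn": 0, "jaw": 0.8}, {"dx": 0, "dy": 0, "dz": 0.075, "turn": 0, "jaw": 0.8}, {"dx": 0, "dy": 0, "dz": 0.09, "turn": 0, "jaw": 0.8}, {"dx": 0, "dy": 0, "dz": 0.1, "turn": 0, "jaw": 0.8}, {"dx": 0, "dy": 0, "dz": 0.106, "turn": 0, "jaw": 0.8}, {"dx": 0, "dy": 0, "dz": 0.11, "turn": 0, "jaw": 0.8}]'

```text
time: 15.98
eef_pos: [529.9, 303.4, 18.4]
tcp_rot: [-0.208, 3.134, 0.001]
wrist_force: [-0.8, 1.3, -0.7]
gripper_width: 39.7
grip_force: 41.1
```

Request:
play_rows --targets '[{"dx": 0, "dy": 0, "dz": 0.002, "turn": 0, "jaw": 0.8}, {"dx": 0, "dy": 0, "dz": 0.004, "turn": 0, "jaw": 0.8}, {"dx": 0, "dy": 0, "dz": 0.006, "turn": 0, "jaw": 0.8}, {"dx": 0, "dy": 0, "dz": 0.008, "turn": 0, "jaw": 0.8}, {"dx": 0, "dy": 0, "dz": 0.009, "turn": 0, "jaw": 0.8}, {"dx": 0, "dy": 0, "dz": 0.0095, "turn": 0, "jaw": 0.8}, {"dx": 0, "dy": 0, "dz": 0.01, "turn": 0, "jaw": 0.8}, {"dx": 0, "dy": 0, "dz": 0.01, "turn": 0, "jaw": 0.8}]'

```text
time: 16.98
eef_pos: [529.6, 303.2, 8.5]
tcp_rot: [-0.208, 3.135, 0.0]
wrist_force: [0.1, -0.5, -0.3]
gripper_width: 39.6
grip_force: 41.3
```

The tray now carries the weight (wrist z-force about 0). Opening and lifting.

Request:
play_rows --targets '[{"dx": 0, "dy": 0, "dz": 0, "turn": 0, "jaw": 0.45}, {"dx": 0, "dy": 0, "dz": 0, "turn": 0, "jaw": 0.4}, {"dx": 0, "dy": 0, "dz": 0, "turn": 0, "jaw": 0.3}, {"dx": 0, "dy": 0, "dz": 0, "turn": 0, "jaw": 0.2}, {"dx": 0, "dy": 0, "dz": 0, "turn": 0, "jaw": 0.15}, {"dx": 0, "dy": 0, "dz": 0, "turn": 0, "jaw": 0.15}, {"dx": 0, "dy": 0, "dz": 0, "turn": 0, "jaw": 0.15}, {"dx": 0, "dy": 0, "dz": 0, "turn": 0, "jaw": 0.15}]'

```text
time: 17.98
eef_pos: [529.5, 303.3, 8.3]
tcp_rot: [-0.208, 3.135, 0.0]
wrist_force: [0.1, -0.2, -0.8]
gripper_width: 72.3
grip_force: 0.0
```

Request:
play_rows --targets '[{"dx": 0, "dy": 0, "dz": -0.005, "turn": 0, "jaw": 0.15}, {"dx": 0, "dy": 0, "dz": -0.02, "turn": 0, "jaw": 0.15}, {"dx": 0, "dy": 0, "dz": -0.045, "turn": 0, "jaw": 0.15}, {"dx": 0, "dy": 0, "dz": -0.08, "turn": 0, "jaw": 0.15}, {"dx": 0, "dy": 0, "dz": -0.12, "turn": 0, "jaw": 0.15}, {"dx": 0, "dy": 0, "dz": -0.16, "turn": 0, "jaw": 0.15}, {"dx": 0, "dy": 0, "dz": -0.2, "turn": 0, "jaw": 0.15}, {"dx": 0, "dy": 0, "dz": -0.22, "turn": 0, "jaw": 0.15}]'

```text
time: 18.98
eef_pos: [530.8, 303.8, 232.9]
tcp_rot: [-0.207, 3.129, 0.005]
wrist_force: [-0.4, -0.3, 0.1]
gripper_width: 72.8
grip_force: 0.0
```

Request:
play_rows --targets '[{"dx": 0.03, "dy": 0, "dz": 0, "turn": 0, "jaw": 0.15}, {"dx": 0.06, "dy": 0, "dz": 0, "turn": 0, "jaw": 0.15}, {"dx": 0.09, "dy": 0, "dz": 0, "turn": 0, "jaw": 0.15}, {"dx": 0.1, "dy": 0, "dz": 0, "turn": 0, "jaw": 0.15}, {"dx": 0.1, "dy": 0, "dz": 0, "turn": 0, "jaw": 0.15}, {"dx": 0.1, "dy": 0, "dz": 0, "turn": 0, "jaw": 0.15}]'

```text
time: 19.73
eef_pos: [431.7, 289.9, 228.6]
tcp_rot: [-0.206, 3.133, 0.0]
wrist_force: [0.3, 0.4, 0.2]
gripper_width: 72.7
grip_force: 0.0
```

```bash
python3 - <<'E'
from h import *
cv2.imwrite("pics/s9.png",cams.capture("scene")[:,:,::-1])
print(robot.state())
E
```

```text
{'time': 19.775, 'joint_positions': array([-0.71,  0.25,  0.11,  1.6 , -0.03,  1.29,  1.1 ]), 'joint_vel': array([ 0.  ,  0.01, -0.  ,  0.  , -0.  ,  0.  ,  0.  ]), 'tau': array([ -0.13, -35.11,   0.57, -22.91,   0.  ,   0.01,   0.  ]), 'eef_pos': array([431.66, 289.86, 228.39]), 'tcp_rot': array([-0.21,  3.13, -0.  ]), 'wrist_force': array([ 0.76, -0.08, -0.27]), 'moment': array([-0.06,  0.02,  0.01]), 'grip_force': 0.0, 'gripper_width': 72.51310194308124}
```

View pics/s9.png

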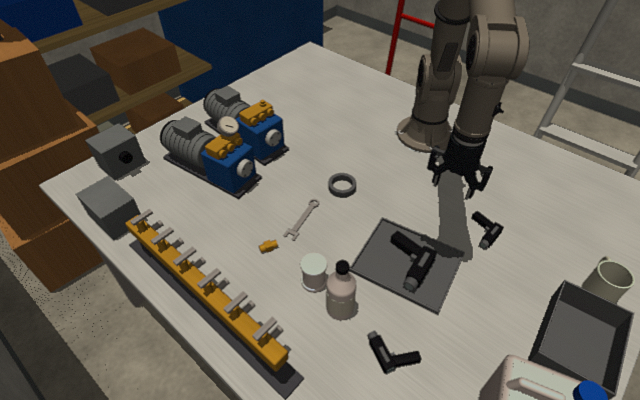

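The picture shows the thermometer lying flat in its tray at (412,257), as before. The other objects haven't moved and the gripper is clear at (460,170). Handing in.

```bash
python3 -c "
from workcell import robot
print(robot.sign_off())"
```

```text
the job is handed in; nothing more can be done
None
```

The job is handed in: I held the thermometer square to the gauge pump's bearing cap, about 70 mm away by camera estimate, for over 3 s, then laid it flat back in its tray and let go at about 18 s, with nothing else moved in the final picture.

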